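Shear the top test tile onto the reader

ROBOT

A 7-joint arm with a two-finger parallel gripper is mounted at the origin on the work surface. World frame = base frame: x ahead of the robot, y to its left, z up, the work surface at z = 0. Lengths are in m, angles in degrees, forces in N, time in s.
With the tool pointing down it reaches from about 0.4 to 0.925 m from the base axis. Payload 4.1 kg.
Tool frame: the origin (TCP) lies at the very end of the fingers, on their centre line; the grasp point (between the pads) lies 19 mm behind it (manip.pinch_z is the distance from the TCP to the grasp point, in m); z points along the fingers, y is the direction in which the jaws open and shut (so a half turn about z gives the same grasp; the last joint's range is limited). The gripper opens to 85 mm and grips with 20 to 120 N. Pads are 22 mm wide; open, the fingers measure 114 mm over their backs; the gripper's body (76 mm by 85 mm) begins 54 mm behind the grasp point. The pads swing forward as they close: fully open they stand 13 mm farther back than shut.
Start: joints at [-5.672, 22.827, 2.584, 88.041, -1.071, 69.15, -2.905], TCP at [0.65, 0, 0.207] pointing down, gripper open.
Joint ranges: [-161.44, 161.44], [-28.35, 127.94], [-78.24, 83.42], [0, 140.83], [-78.03, 258.03], [13.02, 114.36], [-168.23, 168.23]. Speed limits (degrees/s): [147.25, 147.25, 180, 180, 180, 180, 180].

INTERFACE

Orientations are given as a 3x3 rotation matrix whose columns are the frame's x, y, z axes.
In Python, from rig import manip gives the robot as it stands.
- The arm moves only by the tool carry_out, never from a script. Its argument "moves" is one flat list of numbers, 5 for each row, row after row: the opening, from -1 (shut) to 1 (fully open), then the shift along the tool's x, y, z in cm, then the turn about the tool's z in degrees. A call has 1 to 8 rows; each row is the pose to reach, as a shift and turn from the pose commanded when the call began, along the tool's axes at that moment; what a row does not reach only later rows make up. A row lasts 1/12 s, in which the tool goes at most 41.7 mm and 7.16 degrees, less where a joint would pass 70% of its speed; a pose out of reach is approached as far as the arm can. A call with a gripper value outside its range is refused whole. The fingers move at their own pace and stop on an object; the grip force is fixed at half the most. Time passes only in rows, so rows that repeat a pose let the fingers close. It gives the time, the measured TCP pose, the force and the opening at its end, in the units of the state.
- manip.get_state(): the state, without advancing time (a new reading comes with each control period).
- manip.capture(name): name is "scene" or "side" or "wrist"; returns (picture, depth): 400x640x3 uint8, red, green, blue; 400x640 float32, m along the optical axis (not along the pixel's ray), 0 where there is no reading.
- manip.camera_params(name): a dict with "camera_matrix" (3x3 intrinsics, pixels), "cam_to_world" (4x4, takes a point from camera to world coordinates). Camera axes: x right, y up, looking along -z (the intrinsics and any distortion apply to the point x, -y, -z); pixel columns grow to the right and rows downward; lengths in m; the calibration is good to about 2 mm. A picture is of the moment at which its call begins: read the wrist's pose just before it. camera_params takes no time and is no camera call; for the wrist camera it gives the pose at the moment of the call.
- manip.close_job(): hands the job in, once; it reports no verdict.
The state is a dict: "time_s": time; "joint_positions": joint angles; "dq": joint speeds; "joint_torque": joint torques, N m; "tool_pos": TCP position; "orientation": TCP orientation; "contact_force": force on the tool from outside, world axes, zero at the start; "ft_torque": the same for the moment, N m; "finger_gap": finger opening in m.
Only numpy, scipy, OpenCV 4.12 (cv2) and the standard library are available. Lean on these libraries where they do the work, as an engineer would, in place of code of your own. Each camera call takes 0.05 s, during which the arm holds its last target. There are 200 camera calls.

TASK

The glazed test tiles lie in the blue magazine beside the reader. Press lightly on the top tile and slide it sideways off the stack, through the open side and onto the reader's deck, then on under the orange sprung bar until its leading edge is fully home against the reader's white housing. Be gentle, since a tile cracks under more than about 40 N of finger force, keep the tile on its support without lifting or tipping it, leave the three tiles below and the things around undisturbed, and let go when it is home.

Things in the scene. Friction and masses are not known exactly. Their poses are not given: they have to be found in the camera images.
- tile_centre (a point): centre (half-way up) of the top tile: white glazed tile with flat grey and red spots, 80 (its x) by 110 (y) by 8 mm, about 0.17 kg, smooth; z up. Friction about 0.3 on tiles and deck, more under the fingertips: pressed from above with 10 to 16 N it drags along the magazine's +y, the tips creeping some mm. Too wide to grip; a wall stands behind it
- second_centre (a point): centre of the second (just under the top one) tile of the stack, the same kind as the top one; must stay where it is
- third_centre (a point): centre of the third tile of the stack, the same kind as the top one; must stay where it is
- bottom_centre (a point): centre of the lowest tile of the stack, the same kind as the top one; must stay where it is
- magazine: fixed light-blue tray that holds the stack of four tiles; origin on the table under the middle of the stack, z up. Floor 12 mm thick, so the stack's top is 44 mm above the table; walls 47 mm high at x = +-44 to 51 mm and y = -60 to -67 mm; open to +y, where the stack ends at y = 55 mm and the floor at 59 mm
- reader: fixed tile reader beside the magazine; its frame stands straight above the magazine's (same x, y and axes). Grey deck from y = 63 to 198 mm with a green patch, lying 1 to 3.5 mm below the underside of the top tile as stacked (a small step down); aluminium side rails at x = +-45 to 53 mm, 6 mm high; at y = 198 mm the upright face of the white housing (110 mm long, 75 mm high) is the stop
- home (a point): point on the deck's surface under the middle of the tile when it is fully home: 55 mm short of the stop, 143 mm along +y from the magazine's middle; +y is the sliding direction, z up
- bar (a joint): lift in metres of the orange hold-down bar, 16 mm thick, that lies across the deck (along x) 12 mm before the stop between two dark posts 30 mm high: 0 when down, with its underside 6 mm above the deck; a tile pushed under it lifts it 2 mm. The spring presses down with about 2 N, and pushing a tile under it takes a few newtons more than sliding does
- tube_rack: bystander: loose light-blue rack of tubes with red and black caps, 60 x 106 mm, 92 mm high, origin under its centre
- reagent: bystander: loose round jar with blue cap, 44 mm across, 75 mm high, origin under its centre
- tip_box: bystander: loose clear box with blue lid, 77 x 67 mm, 57 mm high, origin under its centre
Things that resemble listed ones, but are neither listed nor needed, are in the scene too. What is shaped like the part that bears tile_centre but brown is not meant.

How it is judged (in metres and radians):
On the way:
1. the top tile has been slid clear of the stack and lies flat on the reader's deck (y of tile_centre in the frame of home above -0.031 m and z of tile_centre in the frame of home below 0.0065 m and angle between tile_centre's own z axis and vertical below 0.05 rad), for 0.05 s.
At the end, for the whole second after the job is handed in: the top tile lies flat and still on the deck, within 2.5 mm of the housing, square (0.05 rad), within 7 mm of the deck's middle line, under the lifted bar (over 1 mm); the lower tiles moved under 5 mm, rack, jar and box under 12 mm (y of tile_centre in the frame of home between -0.0025 and 0.003 m and x of tile_centre in the frame of home between -0.007 and 0.007 m and z of tile_centre in the frame of home between 0.002 and 0.006 m and angle between the y axis of tile_centre and the y axis of home, either way round below 0.05 rad and angle between tile_centre's own z axis and vertical below 0.04 rad and value of joint bar above 0.001 m and linear speed of tile_top below 0.01 m/s and distance of each of second_centre, third_centre, bottom_centre from where it was at the start of the episode below 0.005 m and distance of each of tube_rack, reagent, tip_box from where it was at the start of the episode below 0.012 m); the robot touches nothing.
It fails at once if fingers press or push on the top tile with more than 40 N (contact force between the fingers and tile_top above 40 N).
It fails at once if the top tile is lifted more than 15 mm above its place on the stack (z of tile_centre in the frame of magazine above 0.055 m).
It fails at once if the top tile is tipped more than 0.25 rad (angle between tile_centre's own z axis and vertical above 0.25 rad).
It fails at once if one of the three lower tiles is moved by more than 5 mm (distance of any of second_centre, third_centre, bottom_centre from where it was at the start of the episode above 0.005 m).
It fails at once if the rack, the jar or the box is moved by more than 12 mm (distance of any of tube_rack, reagent, tip_box from where it was at the start of the episode above 0.012 m).
It also fails if it takes over 64 s, if anything falls off the work surface, if the arm or the gripper's body presses on something with over 40 N, if the wrist force passes 120 N, or if a joint passes its speed limit or range.

## Working session

There is one attempt and no reset: what is moved stays moved. The work goes in short steps, Python scripts to look and compute and a tool call to move; the robot and the scene stay as the last step left them, time stands still between calls to the robot, and variables do not carry over. Pictures are saved under pics/ and viewed, about 8 in all and at most 12, crops included, and the job is handed in when it is done.

Besides the shell and the picture viewer there is one more tool, called after ">>>" by a JSON object that holds its "api" and its "payload". carry_out: Moves the arm, as the interface text tells. Its arguments: {"type":"object","properties":{"moves":{"type":"array","items":{"type":"number"}}},"required":["moves"]}

```bash
mkdir -p pics; cat > h.py <<'E'
import numpy as np, cv2
from rig import manip
def shot(cam,name):
    p=manip.camera_params(cam); im,d=manip.capture(cam)
    cv2.imwrite(f'pics/{name}.png',im[:,:,::-1]); np.savez(f'pics/{name}.npz',im=im,d=d,K=p['camera_matrix'],T=p['cam_to_world'])
def load(name):
    return np.load(f'pics/{name}.npz')
def cloud(z):
    d=z['d'];K=np.array(z['K']);T=np.array(z['T'])
    v,u=np.mgrid[:d.shape[0],:d.shape[1]]
    P=np.stack([(u-K[0,2])/K[0,0]*d,-(v-K[1,2])/K[1,1]*d,-d],-1)
    W=P@T[:3,:3].T+T[:3,3]; W[d==0]=np.nan
    return W
def ray(z,u,v,h):
    K=np.array(z['K']);T=np.array(z['T'])
    r=T[:3,:3]@np.array([(u-K[0,2])/K[0,0],-(v-K[1,2])/K[1,1],-1]);o=T[:3,3]
    return o+r*(h-o[2])/r[2]
E
python3 - <<'E'
from h import *
s=manip.get_state(); print({k:np.round(v,3).tolist() for k,v in s.items()})
for c in('scene','side','wrist'):
    shot(c,c+'0'); p=manip.camera_params(c); print(c,p.keys(),np.round(p['cam_to_world'],3).tolist())
E
```

```text
{'time_s': 0.0, 'joint_positions': [-5.673, 22.871, 2.58, 88.117, -1.071, 69.15, -2.906], 'dq': [-0.081, 0.023, -0.037, -0.049, 0.053, 0.031, -0.031], 'joint_torque': [-0.001, -47.513, 1.364, -25.423, 0.011, 0.01, 0.0], 'tool_pos': [0.649, 0.0, 0.206], 'orientation': [[-0.0, 1.0, -0.002], [1.0, 0.0, -0.0], [-0.0, -0.002, -1.0]], 'contact_force': [-0.718, -0.243, -0.207], 'ft_torque': [-0.003, -0.005, 0.049], 'finger_gap': 0.085}
scene dict_keys(['camera_matrix', 'cam_to_world']) [[-0.859, -0.438, 0.264, 0.741], [0.512, -0.749, 0.422, 0.247], [0.013, 0.498, 0.867, 0.672], [0.0, 0.0, 0.0, 1.0]]
side dict_keys(['camera_matrix', 'cam_to_world']) [[0.811, 0.396, -0.43, 0.243], [-0.584, 0.554, -0.593, -0.517], [0.003, 0.732, 0.681, 0.578], [0.0, 0.0, 0.0, 1.0]]
wrist dict_keys(['camera_matrix', 'cam_to_world']) [[1.0, -0.001, 0.002, 0.65], [0.0, 0.956, 0.292, 0.074], [-0.002, -0.292, 0.956, 0.374], [0.0, 0.0, 0.0, 1.0]]
```

View pics/scene0.png

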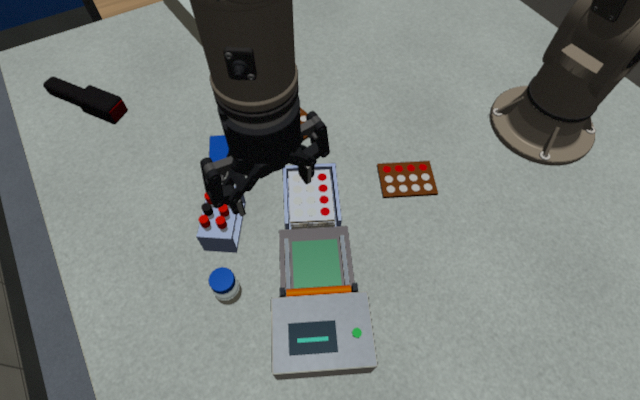

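View pics/side0.png

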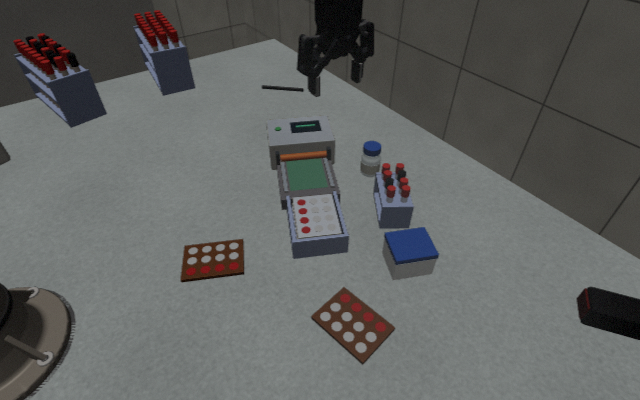

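Scene and side views both show the candidates. The white tile in the light-blue magazine is at scene (312,195) and side (318,216). The brown look-alikes are at scene (407,179) and at side (213,260) and (353,323). I choose the one in the magazine. The orange bar is at scene (318,291) and side (303,156).

```bash
python3 - <<'E'
from h import *
for n,box in(('side0',(260,105,360,265)),('scene0',(265,150,385,385))):
    z=load(n);W=cloud(z);im=z['im'].astype(int)
    x0,y0,x1,y1=box
    m=np.zeros(W.shape[:2],bool);m[y0:y1,x0:x1]=1
    hsv=cv2.cvtColor(z['im'],cv2.COLOR_RGB2HSV)
    H,S,V=[hsv[...,i].astype(int) for i in range(3)]
    def rect(mask,name,h):
        mask=mask&m
        nl,l,st,_=cv2.connectedComponentsWithStats(mask.astype(np.uint8))
        k=1+np.argmax(st[1:,4]); mk=l==k
        c=max(cv2.findContours(mk.astype(np.uint8),cv2.RETR_EXTERNAL,cv2.CHAIN_APPROX_NONE)[0],key=len)[:,0]
        P=np.array([ray(z,u,v,h) for u,v in c])[:,:2]
        r=cv2.minAreaRect((P*1000).astype(np.float32))
        print(n,name,st[k].tolist(),'zmed',np.nanmedian(W[mk][:,2]).round(4),'rect',np.round(r[0],1),np.round(r[1],1),round(r[2],2))
    rect((H>40)&(H<90)&(S>70),'green',.034)
    rect((H<20)&(H>5)&(S>150)&(V>100),'bar',.054)
    zz=W[...,2]
    rect((zz>.040)&(zz<.0455)&(V>120)&((S<25)|((H<8)|(H>172))),'tile',.044)
    rect((abs(zz-np.nanmedian(zz[m&(H>40)&(H<90)&(S>70)])-.041)<1)&(zz>.085)&(zz<.125),'housetop',.108)
z=load('side0');c=cv2.resize(z['im'][100:270,255:365][:,:,::-1],None,fx=3.5,fy=3.5,interpolation=cv2.INTER_CUBIC);cv2.imwrite('pics/c1.png',c)
E
```

```text
side0 green [287, 159, 40, 32, 1026] zmed 0.0351 rect [609.1  48.7] [101.3  77.8] 63.13
side0 bar [280, 151, 46, 8, 183] zmed 0.0554 rect [628.3  87.5] [ 15.3 102.3] 62.92
side0 tile [309, 211, 13, 15, 32] zmed 0.045 rect [541.4 -85.6] [41.  11.6] 26.04Traceback (most recent call last):
  File "<stdin>", line 20, in <module>
  File "<stdin>", line 11, in rect
    return _wrapfunc(a, 'argmax', axis=axis, out=out, **kwds)
    return bound(*args, **kwds)
ValueError: attempt to get argmax of an empty sequence
```

View pics/wrist0.png

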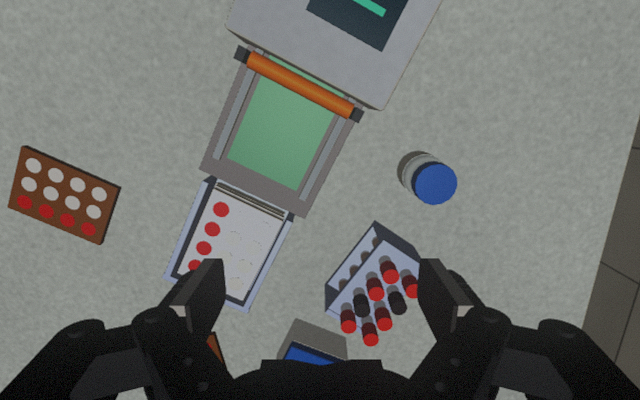

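The wrist view shows tile, deck and bar clearly: tile at about (235,245), bar at (305,85), and the fingers hide the magazine's near corner. The axis lies at about 63° in the world. I'll turn the tool to match and move back so the camera sees everything.

>>> {"api": "carry_out", "payload": {"moves": [0, -2.2, -2.2, 0, 4.5, 0, -4.4, -4.4, 0, 9, 0, -6.6, -6.6, 0, 13.5, 0, -8.8, -8.8, 0, 18, 0, -11, -11, 0, 22.5, 0, -13.2, -13.2, 0, 27, 0, -13.2, -13.2, 0, 27, 0, -13.2, -13.2, 0, 27]}}

```text
time_s: 0.82
tool_pos: [0.5167, -0.1337, 0.2071]
orientation: [[0.457, 0.889, 0.0], [0.889, -0.457, -0.0], [-0.0, 0.0, -1.0]]
contact_force: [1.4, 0.7, 0.8]
finger_gap: 0.0426
```

```bash
python3 - <<'E'
from h import *
s=manip.get_state(); print({k:np.round(s[k],3).tolist() for k in('time_s','tool_pos','orientation','contact_force','finger_gap')})
shot('wrist','wrist1')
E
```

```text
{'time_s': 0.817, 'tool_pos': [0.517, -0.134, 0.207], 'orientation': [[0.457, 0.889, 0.0], [0.889, -0.457, -0.0], [-0.0, 0.0, -1.0]], 'contact_force': [1.402, 0.654, 0.796], 'finger_gap': 0.043}
```

View pics/wrist1.png

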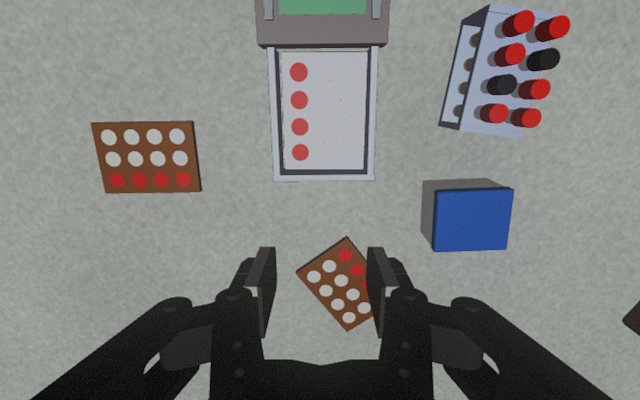

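The close view confirms the target: the white tile with red spots, at columns 283–368 and rows 50–170, in the light-blue tray that opens toward the deck. The brown plates at (146,157) and (340,280) are decoys. The fingers sit about 130 mm short of the tile centre.

```bash
python3 - <<'E'
from h import *
z=load('wrist1');W=cloud(z);hsv=cv2.cvtColor(z['im'],cv2.COLOR_RGB2HSV);H,S,V=[hsv[...,i].astype(int) for i in range(3)]
st=manip.get_state();R=np.array(st['orientation']);t=np.array(st['tool_pos'])
print('colours',[hsv[r,c].tolist() for r,c in((110,345),(45,330),(110,277),(170,330),(25,330),(150,250))])
print('z: tile',np.nanmedian(W[60:160,315:360,2]),'deckgrey',np.nanmedian(W[20:30,300:350,2]),'green',np.nanmedian(W[2:10,300:350,2]),'table',np.nanmedian(W[60:100,150:230,2]),'floor strip wallL',np.nanmedian(W[80:150,275:279,2]))
m=np.zeros(H.shape,np.uint8);m[48:182,270:378]=1
blob=m.astype(bool)&(((V>150)&(S<22))|((S>90)&((H<10)|(H>170))))
nl,l,sta,_=cv2.connectedComponentsWithStats(cv2.morphologyEx(blob.astype(np.uint8),cv2.MORPH_OPEN,np.ones((3,3))))
k=1+np.argmax(sta[1:,4]);print(sta[k])
c=max(cv2.findContours((l==k).astype(np.uint8),0,1)[0],key=len)[:,0]
P=np.array([ray(z,u,v,.044) for u,v in c])[:,:2]
r=cv2.minAreaRect((P*1000).astype(np.float32));print('tile',r)
d=P.mean(0)
Pc=np.array([*np.array(r[0])/1000,.044]);print('in tool frame',R.T@(Pc-t))
# rail/wall edges per row -> midline
for row in(15,20,60,80,100,120,140,160):
    g=hsv[row,250:395].tolist()
    print(row,[ (250+i,x[1],x[2]) for i,x in enumerate(g) if (i<45 or i>105) and i%1==0][:45:2] if row==100 else '')
E
```

```text
colours [[113, 13, 183], [60, 16, 49], [117, 45, 119], [103, 34, 68], [161, 18, 116], [60, 10, 158]]
z: tile 0.0446166353873213 deckgrey 0.03331963337999194 green 0.03349708451978001 table 0.0006250795315212443 floor strip wallL 0.046353074953183526
[ 279   52   88  117 9520]
tile ((546.3795776367188, -79.02813720703125), (108.69583892822266, 81.0343246459961), 62.898651123046875)
in tool frame [0.06002674 0.00121519 0.16314933]
15 
20 
60 
80 
100 [(250, 7, 153), (252, 8, 153), (254, 8, 156), (256, 15, 153), (258, 15, 157), (260, 8, 157), (262, 10, 158), (264, 3, 154), (266, 7, 156), (268, 8, 155), (270, 21, 170), (272, 15, 185), (274, 11, 185), (276, 19, 133), (278, 22, 70), (280, 22, 82), (282, 7, 179), (284, 12, 184), (286, 14, 184), (288, 8, 182), (290, 59, 181), (292, 148, 177), (294, 150, 180)]
120 
140 
160
```

```bash
python3 - <<'E'
from h import *
c0=np.array([.5464,-.0790]);a=np.radians(62.9);ey=np.array([np.cos(a),np.sin(a)]);ex=np.array([ey[1],-ey[0]])
z=load('wrist0');W=cloud(z);hsv=cv2.cvtColor(z['im'],cv2.COLOR_RGB2HSV);H,S,V=[hsv[...,i].astype(int) for i in range(3)]
def rect(n,mask,h):
    nl,l,st,_=cv2.connectedComponentsWithStats(mask.astype(np.uint8));k=1+np.argmax(st[1:,4])
    c=max(cv2.findContours((l==k).astype(np.uint8),0,1)[0],key=len)[:,0]
    P=np.array([ray(z,u,v,h)[:2] for u,v in c]);r=cv2.minAreaRect((P*1000).astype(np.float32))
    q=np.array(r[0])/1000-c0;print(n,st[k][:4],r,'mag frame x,y',(q@ex).round(4),(q@ey).round(4),'z',np.nanmedian(W[l==k][:,2]))
    Q=(P-c0);print('  y range',(Q@ey).min().round(4),(Q@ey).max().round(4),'x range',(Q@ex).min().round(4),(Q@ex).max().round(4))
rect('green',(H>50)&(H<90)&(S>50)&(V>60)&(np.arange(640)<400),.033)
rect('bar',(H>3)&(H<20)&(S>150)&(V>90)&(np.arange(400)[:,None]<130),.05)
sel=(W[...,2]>.037)&(W[...,2]<.043)
m=np.isfinite(W[...,2])&(np.arange(400)[:,None]<160)
top=m&(W[...,2]>.095)&(np.arange(640)<450); print('house top z',np.nanmedian(W[top][:,2]) if top.any() else None)
Q=W[...,:2]-c0; X=Q@ex;Y=Q@ey;Z=W[...,2]
for lo,hi in((.1,.125),(.125,.15)):
  for s in(-1,1):
    k=m&(Y>lo)&(Y<hi)&(Z>.0362)&(Z<.046)&(s*X>.03)&(s*X<.07)
    print('rail',s,lo,np.nanpercentile(X[k],[3,50,97]).round(4) if k.sum() else 0,k.sum())
k=m&(abs(X)<.045)&(Y>.19)&(Z>.07);print('housing face y',np.nanpercentile(Y[k],[0.5,2,5]),np.nanmedian(Z[k]))
E
```

```text
green [227  76 107 115] ((605.8997192382812, 39.73548889160156), (89.97856903076172, 80.1893310546875), 63.29015350341797) mag frame x,y -0.0011 0.1328 z 0.03357122058691919
  y range 0.0876 0.1779 x range -0.0414 0.0392
bar [246  51 108  68] ((629.4537963867188, 87.33454132080078), (14.728367805480957, 105.67012023925781), 63.371463775634766) mag frame x,y -0.0018 0.1859 z 0.05425900563145469
  y range 0.1783 0.1936 x range -0.0547 0.051
house top z None
rail -1 0.1 [-0.0539 -0.05   -0.0464] 212
rail 1 0.1 0 0
rail -1 0.125 [-0.0541 -0.05   -0.0465] 227
rail 1 0.125 [0.0436 0.0471 0.0509] 145
housing face y [0.19828299 0.19919722 0.20109274] 0.07610529917638215
```

Axis is 63.3°, the tile measures 109×81 mm, deck z is about 0.033, rails at ±~48 mm, and the housing face is at y = 0.198. All of this fits the given sizes. Next I descend to about 2 cm above the tile, 20 mm behind its centre, with the tips 43 mm apart so they resist yaw.

>>> {"api": "carry_out", "payload": {"moves": [0, 1, 0, 2.5, -0.5, 0, 2, 0.1, 5, -0.5, 0, 3, 0.1, 7.5, -0.5, 0, 4, 0.1, 10, -0.5, 0, 4, 0.1, 12, -0.5, 0, 4, 0.1, 13.5, -0.5, 0, 4, 0.1, 14.3, -0.5, 0, 4, 0.1, 14.3, -0.5]}}

```text
time_s: 1.53
tool_pos: [0.5362, -0.0952, 0.0619]
orientation: [[0.444, 0.896, -0.004], [0.896, -0.444, 0.001], [-0.001, -0.004, -1.0]]
contact_force: [0.4, -0.1, -0.4]
finger_gap: 0.0428
```

```bash
python3 - <<'E'
from h import *
s=manip.get_state(); print({k:np.round(s[k],4).tolist() for k in('time_s','tool_pos','contact_force')})
shot('wrist','wrist2')
E
```

```text
{'time_s': 1.5333, 'tool_pos': [0.5362, -0.0952, 0.0619], 'contact_force': [0.3779, -0.1135, -0.4329]}
```

View pics/wrist2.png

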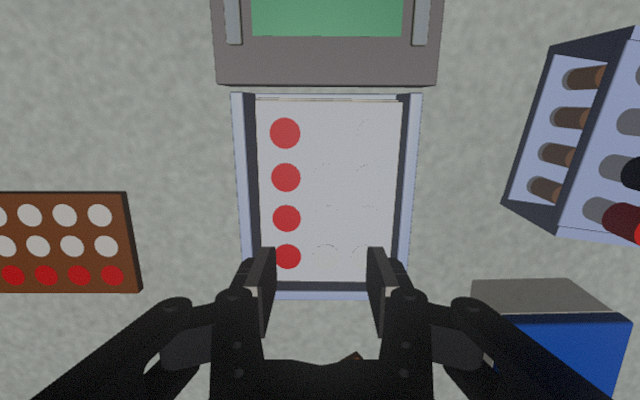

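The view shows both tips (columns 262 and 380) inside the tray walls (240–412), above the rear part of the tile. I now descend slowly until contact.

>>> {"api": "carry_out", "payload": {"moves": [0, 0, 0, 0.5, 0, 0, 0, 0, 1.0, 0, 0, 0, 0, 1.3, 0, 0, 0, 0, 1.5, 0, 0, 0, 0, 1.5, 0]}}

```text
time_s: 2.0
tool_pos: [0.5369, -0.0968, 0.0489]
orientation: [[0.446, 0.895, -0.0], [0.895, -0.446, 0.0], [-0.0, -0.0, -1.0]]
contact_force: [0.1, -1.3, 0.3]
finger_gap: 0.0428
```

>>> {"api": "carry_out", "payload": {"moves": [0, 0, 0, 0.1, 0, 0, 0, 0, 0.2, 0, 0, 0, 0, 0.2, 0]}}

```text
time_s: 2.25
tool_pos: [0.5371, -0.0968, 0.047]
orientation: [[0.446, 0.895, 0.0], [0.895, -0.446, -0.0], [0.0, 0.0, -1.0]]
contact_force: [-0.0, -0.1, -0.3]
finger_gap: 0.0425
```

>>> {"api": "carry_out", "payload": {"moves": [0, 0, 0, 0.1, 0, 0, 0, 0, 0.2, 0, 0, 0, 0, 0.2, 0]}}

```text
time_s: 2.5
tool_pos: [0.537, -0.0968, 0.0449]
orientation: [[0.446, 0.895, -0.0], [0.895, -0.446, 0.0], [-0.0, -0.0, -1.0]]
contact_force: [-0.0, -0.1, -0.4]
finger_gap: 0.0426
```

>>> {"api": "carry_out", "payload": {"moves": [0, 0, 0, 0.05, 0, 0, 0, 0, 0.1, 0, 0, 0, 0, 0.1, 0]}}

```text
time_s: 2.75
tool_pos: [0.5371, -0.0968, 0.044]
orientation: [[0.446, 0.895, 0.0], [0.895, -0.446, -0.0], [0.0, 0.0, -1.0]]
contact_force: [-0.6, -0.7, 0.6]
finger_gap: 0.0426
```

>>> {"api": "carry_out", "payload": {"moves": [0, 0, 0, 0.05, 0, 0, 0, 0, 0.1, 0, 0, 0, 0, 0.1, 0]}}

```text
time_s: 3.0
tool_pos: [0.537, -0.0968, 0.0429]
orientation: [[0.446, 0.895, -0.0], [0.895, -0.446, 0.0], [-0.0, -0.0, -1.0]]
contact_force: [-1.1, -0.4, -0.3]
finger_gap: 0.0426
```

>>> {"api": "carry_out", "payload": {"moves": [0, 0, 0, 0.05, 0, 0, 0, 0, 0.1, 0, 0, 0, 0, 0.1, 0]}}

```text
time_s: 3.25
tool_pos: [0.537, -0.0968, 0.0419]
orientation: [[0.446, 0.895, -0.0], [0.895, -0.446, -0.0], [-0.0, -0.0, -1.0]]
contact_force: [-0.2, -0.5, -0.5]
finger_gap: 0.0429
```

>>> {"api": "carry_out", "payload": {"moves": [0, 0, 0, 0.05, 0, 0, 0, 0, 0.1, 0, 0, 0, 0, 0.1, 0]}}

```text
time_s: 3.5
tool_pos: [0.537, -0.0968, 0.0409]
orientation: [[0.446, 0.895, -0.0], [0.895, -0.446, -0.0], [-0.0, -0.0, -1.0]]
contact_force: [0.4, -0.5, 0.4]
finger_gap: 0.0427
```

>>> {"api": "carry_out", "payload": {"moves": [0, 0, 0, 0.05, 0, 0, 0, 0, 0.1, 0, 0, 0, 0, 0.1, 0]}}

```text
time_s: 3.75
tool_pos: [0.537, -0.0968, 0.0399]
orientation: [[0.446, 0.895, -0.0], [0.895, -0.446, 0.0], [-0.0, -0.0, -1.0]]
contact_force: [0.5, 0.3, 0.2]
finger_gap: 0.0424
```

>>> {"api": "carry_out", "payload": {"moves": [0, 0, 0, 0.05, 0, 0, 0, 0, 0.1, 0, 0, 0, 0, 0.1, 0]}}

```text
time_s: 4.0
tool_pos: [0.537, -0.0968, 0.0389]
orientation: [[0.446, 0.895, -0.0], [0.895, -0.446, -0.0], [-0.0, -0.0, -1.0]]
contact_force: [-0.6, 0.3, -0.4]
finger_gap: 0.0425
```

>>> {"api": "carry_out", "payload": {"moves": [0, 0, 0, 0.05, 0, 0, 0, 0, 0.1, 0, 0, 0, 0, 0.1, 0]}}

```text
time_s: 4.25
tool_pos: [0.5371, -0.0968, 0.0379]
orientation: [[0.446, 0.895, -0.0], [0.895, -0.446, 0.0], [-0.0, -0.0, -1.0]]
contact_force: [-0.0, 0.0, -0.1]
finger_gap: 0.0428
```

>>> {"api": "carry_out", "payload": {"moves": [0, 0, 0, 0.05, 0, 0, 0, 0, 0.1, 0, 0, 0, 0, 0.1, 0]}}

```text
time_s: 4.5
tool_pos: [0.537, -0.0968, 0.0369]
orientation: [[0.446, 0.895, -0.0], [0.895, -0.446, 0.0], [-0.0, -0.0, -1.0]]
contact_force: [0.7, -0.6, -0.8]
finger_gap: 0.0426
```

>>> {"api": "carry_out", "payload": {"moves": [0, 0, 0, 0.05, 0, 0, 0, 0, 0.1, 0, 0, 0, 0, 0.1, 0]}}

```text
time_s: 4.75
tool_pos: [0.537, -0.0968, 0.0359]
orientation: [[0.446, 0.895, -0.0], [0.895, -0.446, 0.0], [-0.0, -0.0, -1.0]]
contact_force: [-0.1, 0.8, -0.4]
finger_gap: 0.0423
```

No contact yet, although the TCP is 8 mm below the tile's top. The pads sit farther back when half open, but I'll look before going on.

```bash
python3 - <<'E'
from h import *
shot('side','side1');shot('wrist','wrist3')
a=load('side1')['im'][110:280,240:400];b=load('wrist3')['im'][60:400,200:440]
a=cv2.resize(a,None,fx=2.5,fy=2.5,interpolation=cv2.INTER_CUBIC);b=cv2.resize(b,(300,425))
cv2.imwrite('pics/c2.png',np.hstack([a,b])[:,:,::-1])
E
```

```text
(no output)
```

View pics/c2.png

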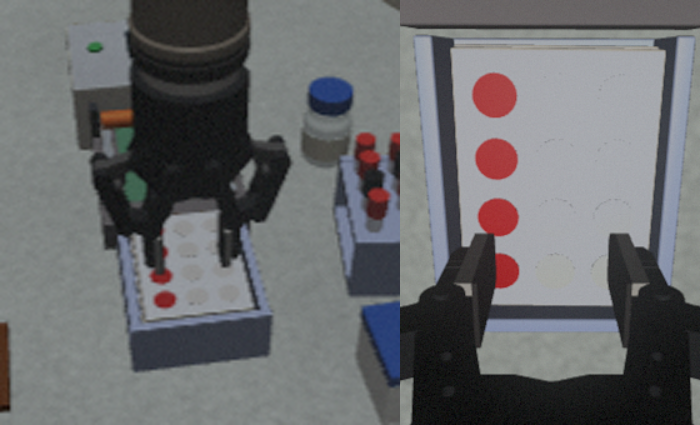

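The tips are inside the walls and just over the tile, so the offset comes from the half-open pads. I continue in half-millimetre steps.

>>> {"api": "carry_out", "payload": {"moves": [0, 0, 0, 0.05, 0, 0, 0, 0, 0.05, 0]}}

```text
time_s: 5.02
tool_pos: [0.5371, -0.0968, 0.0355]
orientation: [[0.446, 0.895, 0.0], [0.895, -0.446, 0.0], [0.0, 0.0, -1.0]]
contact_force: [-1.0, -0.0, -0.7]
finger_gap: 0.0425
```

>>> {"api": "carry_out", "payload": {"moves": [0, 0, 0, 0.05, 0, 0, 0, 0, 0.05, 0]}}

```text
time_s: 5.18
tool_pos: [0.5371, -0.0968, 0.035]
orientation: [[0.446, 0.895, 0.0], [0.895, -0.446, 0.0], [0.0, -0.0, -1.0]]
contact_force: [0.7, -0.0, -0.0]
finger_gap: 0.0428
```

>>> {"api": "carry_out", "payload": {"moves": [0, 0, 0, 0.05, 0, 0, 0, 0, 0.05, 0]}}

```text
time_s: 5.35
tool_pos: [0.537, -0.0968, 0.0344]
orientation: [[0.446, 0.895, -0.0], [0.895, -0.446, 0.0], [-0.0, -0.0, -1.0]]
contact_force: [-0.4, 0.1, 0.5]
finger_gap: 0.0427
```

>>> {"api": "carry_out", "payload": {"moves": [0, 0, 0, 0.05, 0, 0, 0, 0, 0.05, 0]}}

```text
time_s: 5.52
tool_pos: [0.5371, -0.0967, 0.0339]
orientation: [[0.446, 0.895, -0.0], [0.895, -0.446, 0.0], [0.0, -0.0, -1.0]]
contact_force: [0.6, 0.9, -0.6]
finger_gap: 0.0424
```

```bash
python3 - <<'E'
from h import *
st=manip.get_state();R=np.array(st['orientation']);t=np.array(st['tool_pos']);print(t,st['contact_force'])
shot('wrist','wrist4');shot('side','side2')
for n in('wrist4','side2'):
    z=load(n);W=cloud(z);V=z['im'].max(-1)
    L=(W-t)@R  # tool frame
    k=(V<75)&(abs(L[...,0])<.03)&(abs(L[...,1])<.05)&(L[...,2]<.02)&(L[...,2]>-.06)
    for s in(-1,1):
        q=L[k&(s*L[...,1]>.012)]
        print(n,s,len(q),'toolz pct',np.nanpercentile(q[:,2],[50,80,90,95,98]).round(4))
        e=q[q[:,2]>np.nanpercentile(q[:,2],90)];print('   tip xy',e.mean(0).round(4),e.min(0).round(4),e.max(0).round(4))
    w=(V>150)&(abs(L[...,0]-.03)<.03)&(abs(L[...,1])<.03);print(n,'tile z world',np.nanmedian(W[w][:,2]))
E
```

```text
[ 0.53705751 -0.09674756  0.03393853] [ 0.64874518  0.87761808 -0.61867799]
wrist4 -1 2258 toolz pct [-0.0394 -0.003   0.0037  0.0074  0.0095]
   tip xy [ 0.0093 -0.0437  0.0075] [-0.014  -0.0441  0.0037] [ 0.03   -0.0433  0.0123]
wrist4 1 1940 toolz pct [-0.0429 -0.0106 -0.0059 -0.0031 -0.0016]
   tip xy [ 0.0085  0.0443 -0.0031] [-0.0122  0.0438 -0.0058] [0.0296 0.0448 0.0007]
wrist4 tile z world 0.04471225419090116
side2 -1 76 toolz pct [-0.0466 -0.0373 -0.0356 -0.0278 -0.0119]
   tip xy [ 0.0055 -0.0234 -0.0229] [-0.0111 -0.0291 -0.0355] [ 0.0231 -0.0199 -0.011 ]
side2 1 108 toolz pct [-0.0428 -0.0122 -0.0079 -0.0058 -0.0052]
   tip xy [-0.0064  0.0425 -0.006 ] [-0.0289  0.0422 -0.0078] [ 0.0218  0.0429 -0.0037]
side2 tile z world 0.04615986987362919
```

```bash
python3 - <<'E'
from h import *
st=manip.get_state();R=np.array(st['orientation']);t=np.array(st['tool_pos'])
z=load('wrist4');W=cloud(z);V=z['im'].max(-1);L=(W-t)@R
k=(V<110)&(abs(L[...,0])<.03)&(abs(L[...,1])<.038)&(L[...,2]>-.06)
for s in(-1,1):
    kk=k&(s*L[...,1]>.012);q=L[kk];o=np.argsort(-q[:,2])[:300:25];print(len(q));print(q[o].round(4).tolist())
E
```

```text
1512
[[-0.016, -0.0244, -0.0096], [0.0042, -0.0217, -0.0276], [-0.0009, -0.0217, -0.0297], [0.0105, -0.0242, -0.0311], [0.0105, -0.0236, -0.0323], [0.006, -0.0218, -0.0331], [-0.0089, -0.0219, -0.0339], [0.0067, -0.0328, -0.0344], [0.0105, -0.0262, -0.0352], [-0.0015, -0.0218, -0.0359], [0.0106, -0.0238, -0.0366], [0.006, -0.0217, -0.037]]
1468
[[-0.0008, 0.0327, -0.0104], [-0.0066, 0.0209, -0.0307], [-0.0008, 0.021, -0.0316], [0.0112, 0.0213, -0.0326], [0.0062, 0.0317, -0.0334], [0.0011, 0.021, -0.0342], [0.0064, 0.0318, -0.0348], [0.0106, 0.0227, -0.0354], [-0.0043, 0.021, -0.0362], [0.0026, 0.021, -0.0369], [0.0111, 0.0236, -0.0376], [0.0104, 0.0227, -0.038]]
```

```bash
python3 - <<'E'
from h import *
st=manip.get_state();R=np.array(st['orientation']);t=np.array(st['tool_pos'])
z=load('wrist4');W=cloud(z);L=(W-t)@R;V=z['im'].max(-1)
k=(abs(L[...,0])<.04)&(abs(L[...,1])<.038)&(W[...,2]>.0465)
for s in(-1,1):
    q=L[k&(s*L[...,1]>.012)];print(len(q),np.histogram(q[:,2],bins=np.arange(-.05,-.01,.003)))
for r in range(238,262,3): print(r,[(int(V[r,c]),round(float(W[r,c,2]),3)) for c in range(252,290,5)])
E
```

```text
8249 (array([163, 146, 154, 143, 117, 108,  52,  25,   0,   0,   0,  11,  50]), array([-0.05 , -0.047, -0.044, -0.041, -0.038, -0.035, -0.032, -0.029,
       -0.026, -0.023, -0.02 , -0.017, -0.014, -0.011]))
8258 (array([174, 155, 147, 138, 121, 107,  56,  26,   1,   0,   0,   9,  43]), array([-0.05 , -0.047, -0.044, -0.041, -0.038, -0.035, -0.032, -0.029,
       -0.026, -0.023, -0.02 , -0.017, -0.014, -0.011]))
238 [(170, 0.045), (177, 0.045), (167, 0.044), (170, 0.045), (172, 0.045), (168, 0.044), (168, 0.044), (166, 0.045)]
241 [(171, 0.045), (174, 0.045), (165, 0.045), (169, 0.045), (168, 0.045), (164, 0.045), (169, 0.044), (167, 0.045)]
244 [(169, 0.045), (170, 0.045), (176, 0.045), (166, 0.044), (171, 0.045), (168, 0.045), (167, 0.046), (169, 0.045)]
247 [(175, 0.045), (172, 0.045), (71, 0.066), (72, 0.067), (63, 0.066), (168, 0.046), (167, 0.045), (165, 0.046)]
250 [(169, 0.044), (165, 0.045), (56, nan), (62, 0.069), (51, 0.069), (167, 0.045), (167, 0.045), (173, 0.044)]
253 [(169, 0.045), (83, 0.072), (58, 0.072), (64, 0.072), (46, 0.07), (175, 0.044), (173, 0.045), (173, 0.045)]
256 [(177, 0.044), (55, 0.076), (57, 0.074), (53, 0.075), (44, 0.07), (177, 0.045), (173, 0.045), (171, 0.044)]
259 [(42, 0.07), (58, 0.077), (58, 0.077), (37, 0.077), (41, 0.07), (178, 0.044), (172, 0.045), (174, 0.044)]
```

Depth puts the tips about 26–30 mm behind the TCP at this opening, so about 20 mm still above the tile. I'll raise, shut, and measure where the tips end then.

>>> {"api": "carry_out", "payload": {"moves": [-1, 0, 0, -2, 0, -1, 0, 0, -4, 0, -1, 0, 0, -4, 0, -1, 0, 0, -4, 0, -1, 0, 0, -4, 0, -1, 0, 0, -4, 0, -1, 0, 0, -4, 0, -1, 0, 0, -4, 0]}}

```text
time_s: 6.28
tool_pos: [0.5365, -0.0967, 0.0732]
orientation: [[0.446, 0.895, -0.001], [0.895, -0.446, 0.0], [-0.001, -0.001, -1.0]]
contact_force: [0.6, -0.7, 0.4]
finger_gap: 0.0001
```

```bash
cat > tip.py <<'E'
from h import *
import sys
n=sys.argv[1]
st=manip.get_state();R=np.array(st['orientation']);t=np.array(st['tool_pos']);print(t.round(4),np.round(st['contact_force'],1),st['finger_gap'])
shot('wrist',n);z=load(n);W=cloud(z);L=(W-t)@R
k=(abs(L[...,0])<.04)&(abs(L[...,1])<.042)&(W[...,2]>.055)&(z['im'].max(-1)<120)
q=L[k];print(len(q),np.histogram(q[:,2],bins=np.arange(-.05,.021,.004)))
o=q[np.argsort(-q[:,2])[:200]];print(o.min(0).round(4),o.max(0).round(4))
E
python3 tip.py wrist5
```

```text
[ 0.5365 -0.0967  0.0732] [ 0.6 -0.7  0.4] 0.00012732012038368042
33921 (array([311, 286, 263, 230, 178,  26,   0,   0,   0,   0,   0,   0,   0,
         0,   0,   0,   0]), array([-0.05 , -0.046, -0.042, -0.038, -0.034, -0.03 , -0.026, -0.022,
       -0.018, -0.014, -0.01 , -0.006, -0.002,  0.002,  0.006,  0.01 ,
        0.014,  0.018]))
[ 0.0059 -0.0123 -0.0339] [ 0.0115  0.0119 -0.0285]
```

```bash
python3 - <<'E'
from h import *
c0=np.array([.5464,-.0790]);a=np.radians(63.3);ey=np.array([np.cos(a),np.sin(a)]);ex=np.array([ey[1],-ey[0]])
for n in('wrist1','side0','wrist0'):
    W=cloud(load(n));Q=W[...,:2]-c0;X=Q@ex;Y=Q@ey;Z=W[...,2]
    k=(Z>.03)&(Z<.11)&(X>.053)&(X<.25)&(abs(Y)<.2)
    for lo in np.arange(-.1,.2,.03):
        kk=k&(Y>lo)&(Y<lo+.03)
        if kk.sum()>30: print(n,lo.round(2),kk.sum(),'x pct1',np.percentile(X[kk],1).round(3),'zmax',np.percentile(Z[kk],98).round(3))
E
```

```text
wrist1 -0.1 2403 x pct1 0.114 zmax 0.059
wrist1 -0.04 747 x pct1 0.126 zmax 0.09
wrist1 -0.01 2791 x pct1 0.128 zmax 0.094
wrist1 0.02 3086 x pct1 0.133 zmax 0.094
wrist1 0.05 3158 x pct1 0.054 zmax 0.094
wrist1 0.08 782 x pct1 0.053 zmax 0.062
side0 -0.1 505 x pct1 0.112 zmax 0.061
side0 -0.04 459 x pct1 0.125 zmax 0.064
side0 -0.01 536 x pct1 0.127 zmax 0.095
side0 0.02 321 x pct1 0.131 zmax 0.095
side0 0.05 276 x pct1 0.054 zmax 0.095
side0 0.08 77 x pct1 0.053 zmax 0.063
side0 0.14 444 x pct1 0.054 zmax 0.078
side0 0.17 139 x pct1 0.053 zmax 0.078
wrist0 -0.1 1275 x pct1 0.113 zmax 0.059
wrist0 -0.04 241 x pct1 0.126 zmax 0.092
wrist0 -0.01 1499 x pct1 0.128 zmax 0.093
wrist0 0.02 1867 x pct1 0.132 zmax 0.093
wrist0 0.05 1868 x pct1 0.054 zmax 0.093
wrist0 0.08 797 x pct1 0.053 zmax 0.061
wrist0 0.11 223 x pct1 0.053 zmax 0.035
wrist0 0.14 1579 x pct1 0.054 zmax 0.077
wrist0 0.17 1129 x pct1 0.053 zmax 0.077
```

Neighbours stay at least 60 mm clear of the gripper along the path. Next I go back to half open and descend to contact.

>>> {"api": "carry_out", "payload": {"moves": [0, 0, 0, 1, 0, 0, 0, 0, 2, 0, 0, 0, 0, 3, 0, 0, 0, 0, 4, 0, 0, 0, 0, 4.6, 0, 0, 0, 0, 5, 0, 0, 0, 0, 5, 0]}}

```text
time_s: 6.92
tool_pos: [0.5362, -0.0967, 0.0227]
orientation: [[0.446, 0.895, -0.002], [0.895, -0.446, 0.0], [-0.001, -0.002, -1.0]]
contact_force: [0.2, 0.2, -0.0]
finger_gap: 0.0427
```

>>> {"api": "carry_out", "payload": {"moves": [0, 0, 0, 0.1, 0, 0, 0, 0, 0.2, 0, 0, 0, 0, 0.2, 0]}}

```text
time_s: 7.17
tool_pos: [0.5374, -0.0969, 0.0223]
orientation: [[0.446, 0.895, 0.001], [0.895, -0.446, -0.0], [0.0, 0.001, -1.0]]
contact_force: [0.6, -0.4, -0.4]
finger_gap: 0.0428
```

>>> {"api": "carry_out", "payload": {"moves": [0, 0, 0, 0.1, 0, 0, 0, 0, 0.2, 0, 0, 0, 0, 0.2, 0]}}

```text
time_s: 7.42
tool_pos: [0.5371, -0.0968, 0.0201]
orientation: [[0.446, 0.895, 0.0], [0.895, -0.446, 0.0], [0.0, 0.0, -1.0]]
contact_force: [-0.6, 0.7, 0.6]
finger_gap: 0.0427
```

>>> {"api": "carry_out", "payload": {"moves": [0, 0, 0, 0.05, 0, 0, 0, 0, 0.1, 0, 0, 0, 0, 0.1, 0]}}

```text
time_s: 7.67
tool_pos: [0.5371, -0.0968, 0.019]
orientation: [[0.446, 0.895, 0.0], [0.895, -0.446, -0.0], [0.0, 0.0, -1.0]]
contact_force: [-0.9, -0.6, -0.2]
finger_gap: 0.0427
```

```bash
python3 - <<'E'
from h import *
st=manip.get_state();R=np.array(st['orientation']);t=np.array(st['tool_pos']);print(t.round(4),np.round(st['contact_force'],1),np.round(st['ft_torque'],2))
shot('wrist','wrist6');z=load('wrist6');W=cloud(z);V=z['im'].max(-1)
L=(W-t)@R;k=(abs(L[...,0])<.03)&(abs(L[...,1])<.04)&(V<110)&(W[...,2]>.0465)
for s in(-1,1):
    q=W[k&(s*L[...,1]>.012)][:,2];print(s,np.sort(q)[:200:20].round(4))
E
```

```text
[ 0.5371 -0.0968  0.019 ] [-0.9 -0.6 -0.2] [-0.01 -0.01 -0.03]
-1 [0.0465 0.0489 0.05   0.0506 0.0515 0.0521 0.0528 0.0534 0.0539 0.0544]
1 [0.0472 0.0494 0.0504 0.0512 0.052  0.0526 0.0532 0.0539 0.0543 0.0548]
```

Tips are now at about z = 0.047, roughly 2 mm above the tile, which confirms the offset. I continue in half-millimetre steps.

>>> {"api": "carry_out", "payload": {"moves": [0, 0, 0, 0.05, 0, 0, 0, 0, 0.05, 0]}}

```text
time_s: 7.88
tool_pos: [0.5371, -0.0968, 0.0185]
orientation: [[0.446, 0.895, 0.0], [0.895, -0.446, 0.0], [0.0, 0.0, -1.0]]
contact_force: [0.1, 0.3, -0.6]
finger_gap: 0.0425
```

>>> {"api": "carry_out", "payload": {"moves": [0, 0, 0, 0.05, 0, 0, 0, 0, 0.05, 0]}}

```text
time_s: 8.05
tool_pos: [0.5371, -0.0968, 0.018]
orientation: [[0.446, 0.895, 0.0], [0.895, -0.446, -0.0], [0.0, 0.0, -1.0]]
contact_force: [-0.0, 0.6, 0.3]
finger_gap: 0.0427
```

>>> {"api": "carry_out", "payload": {"moves": [0, 0, 0, 0.05, 0, 0, 0, 0, 0.05, 0]}}

```text
time_s: 8.22
tool_pos: [0.5372, -0.0968, 0.0179]
orientation: [[0.446, 0.895, 0.0], [0.895, -0.446, 0.0], [0.0, 0.0, -1.0]]
contact_force: [-1.4, 0.6, 4.4]
finger_gap: 0.0429
```

>>> {"api": "carry_out", "payload": {"moves": [0, 0, 0, 0.05, 0, 0, 0, 0, 0.05, 0]}}

```text
time_s: 8.38
tool_pos: [0.5372, -0.0968, 0.0179]
orientation: [[0.446, 0.895, 0.0], [0.895, -0.446, 0.0], [0.0, -0.0, -1.0]]
contact_force: [-2.7, -0.1, 8.6]
finger_gap: 0.0425
```

Contact at z = 0.018 commanded, with about 8.5 N/mm stiffness. I press to about 13 N and start sliding.

>>> {"api": "carry_out", "payload": {"moves": [0, 0, 0, 0.05, 0, 0, 0.1, 0, 0.05, 0, 0, 0.3, 0, 0.05, 0, 0, 0.6, 0, 0.05, 0, 0, 0.9, 0, 0.05, 0, 0, 1.2, 0, 0.05, 0]}}

```text
time_s: 8.88
tool_pos: [0.5428, -0.0882, 0.0179]
orientation: [[0.447, 0.894, 0.001], [0.894, -0.447, -0.002], [-0.002, 0.002, -1.0]]
contact_force: [-2.1, -2.8, 10.6]
finger_gap: 0.0424
```

```bash
cat > tile.py <<'E'
from h import *
import sys
n=sys.argv[1]
c0=np.array([.5464,-.0790]);a=np.radians(63.3);ey=np.array([np.cos(a),np.sin(a)]);ex=np.array([ey[1],-ey[0]])
st=manip.get_state();t=np.array(st['tool_pos']);F=np.array(st['contact_force'])
q=t[:2]-c0;print('tool mag xy',(q@ex).round(4),(q@ey).round(4),'z',t[2].round(4),'F x,y,z',(F[:2]@ex).round(1),(F[:2]@ey).round(1),F[2].round(1))
shot('wrist',n);z=load(n);hsv=cv2.cvtColor(z['im'],cv2.COLOR_RGB2HSV);H,S,V=[hsv[...,i].astype(int) for i in range(3)]
W=cloud(z);Q=W[...,:2]-c0;X=Q@ex;Y=Q@ey
red=(S>120)&((H<8)|(H>172))&(V>80)&(abs(X)<.05)
nl,l,s,c=cv2.connectedComponentsWithStats(red.astype(np.uint8))
P=[]
for i in range(1,nl):
    if s[i,4]>60:
        zc=np.nanmedian(W[l==i][:,2]);p=ray(z,*c[i],zc)[:2]-c0
        P.append(((p@ex).round(4),(p@ey).round(4),zc.round(4),int(s[i,4])))
print('spots x,y,z,area',[tuple(map(float,p)) for p in P])
E
python3 tile.py w7; python3 - <<'E'
import sys;sys.argv=['x'];
from h import *
c0=np.array([.5464,-.0790]);a=np.radians(63.3);ey=np.array([np.cos(a),np.sin(a)]);ex=np.array([ey[1],-ey[0]])
z=load('wrist1');hsv=cv2.cvtColor(z['im'],cv2.COLOR_RGB2HSV);H,S,V=[hsv[...,i].astype(int) for i in range(3)]
red=(S>80)&((H<8)|(H>172))&(V>80);red[:,:270]=0;red[:,378:]=0;red[190:]=0
nl,l,s,c=cv2.connectedComponentsWithStats(red.astype(np.uint8))
for i in range(1,nl):
    if s[i,4]>60: p=ray(z,*c[i],.044)[:2]-c0;print('ref',(p@ex).round(4),(p@ey).round(4))
E
```

```text
tool mag xy 0.0009 -0.0098 z 0.0179 F x,y,z -0.6 -3.4 10.6
spots x,y,z,area [(-0.0202, 0.0476, 0.0448, 1214.0), (-0.0209, 0.0226, 0.0448, 1035.0), (-0.0201, -0.001, 0.0448, 621.0), (-0.0189, -0.0282, 0.0448, 400.0)]
ref -0.0226 0.0376
ref -0.0228 0.0125
ref -0.0231 -0.0125
ref -0.0232 -0.0377
```

The tile slides with the tips: +10 mm, 10.6 N down, 3.4 N drag. I continue.

>>> {"api": "carry_out", "payload": {"moves": [0, 0.4, 0, 0.02, 0, 0, 0.8, 0, 0.02, 0, 0, 1.2, 0, 0.02, 0, 0, 1.6, 0, 0.02, 0, 0, 2.0, 0, 0.02, 0, 0, 2.4, 0, 0.02, 0, 0, 2.8, 0, 0.02, 0, 0, 3.2, 0, 0.02, 0]}}

```text
time_s: 9.6
tool_pos: [0.5573, -0.0597, 0.0179]
orientation: [[0.447, 0.894, 0.001], [0.894, -0.447, -0.002], [-0.002, 0.002, -1.0]]
contact_force: [-3.1, -3.4, 11.1]
finger_gap: 0.0427
```

```bash
python3 tile.py w8
```

```text
tool mag xy 0.001 0.0222 z 0.0179 F x,y,z -1.2 -4.5 11.1
spots x,y,z,area [(-0.0195, 0.0793, 0.0448, 1208.0), (-0.0204, 0.0543, 0.0448, 1049.0), (-0.02, 0.0308, 0.0449, 612.0), (-0.019, 0.0035, 0.0449, 390.0), (0.0244, -0.0353, 0.0369, 481.0)]
```

>>> {"api": "carry_out", "payload": {"moves": [0, 0.4, 0, 0, 0, 0, 0.8, 0, 0, 0, 0, 1.2, 0, 0, 0, 0, 1.6, 0, 0, 0, 0, 2.0, 0, 0, 0, 0, 2.4, 0, 0, 0, 0, 2.7, 0, 0, 0, 0, 3.0, 0, 0, 0]}}

```text
time_s: 10.32
tool_pos: [0.5708, -0.0327, 0.0179]
orientation: [[0.447, 0.895, 0.001], [0.895, -0.447, -0.002], [-0.001, 0.002, -1.0]]
contact_force: [-2.4, -2.9, 10.3]
finger_gap: 0.0428
```

>>> {"api": "carry_out", "payload": {"moves": [0, 0.3, 0, 0.02, 0, 0, 0.6, 0, 0.04, 0, 0, 0.9, 0, 0.06, 0, 0, 1.0, 0, 0.06, 0]}}

```text
time_s: 10.65
tool_pos: [0.5754, -0.0238, 0.0176]
orientation: [[0.447, 0.895, 0.001], [0.895, -0.447, -0.002], [-0.002, 0.002, -1.0]]
contact_force: [-4.0, -3.2, 12.3]
finger_gap: 0.043
```

```bash
python3 tile.py w9
```

```text
tool mag xy 0.0012 0.0624 z 0.0176 F x,y,z -2.1 -4.6 12.3
spots x,y,z,area [(-0.0195, 0.1192, 0.0423, 1175.0), (-0.0204, 0.0943, 0.0432, 1031.0), (-0.0199, 0.0708, 0.0442, 615.0), (-0.0189, 0.0435, 0.0452, 408.0), (0.0244, 0.0123, 0.037, 514.0)]
```

The leading edge is now on the deck, with a tilt of 0.038 rad as expected for a step of about 3 mm. I slide until the rear drops off the stack.

>>> {"api": "carry_out", "payload": {"moves": [0, 0.4, 0, 0.01, 0, 0, 0.8, 0, 0.02, 0, 0, 1.2, 0, 0.03, 0, 0, 1.6, 0, 0.04, 0, 0, 2.0, 0, 0.05, 0, 0, 2.4, 0, 0.06, 0, 0, 2.6, 0, 0.07, 0, 0, 2.6, 0, 0.07, 0]}}

```text
time_s: 11.37
tool_pos: [0.5875, 0.0001, 0.017]
orientation: [[0.447, 0.895, 0.002], [0.895, -0.447, -0.002], [-0.001, 0.003, -1.0]]
contact_force: [-2.4, -1.7, 11.5]
finger_gap: 0.0427
```

```bash
python3 tile.py w10
```

```text
tool mag xy 0.0012 0.0891 z 0.017 F x,y,z -1.4 -2.6 11.5
spots x,y,z,area [(-0.0195, 0.1459, 0.042, 1184.0), (-0.0204, 0.1209, 0.0428, 1030.0), (-0.0199, 0.0974, 0.0435, 613.0), (-0.0188, 0.0702, 0.0444, 407.0), (0.0249, 0.0382, 0.0369, 608.0)]
```

>>> {"api": "carry_out", "payload": {"moves": [0, 0.2, 0, 0, 0, 0, 0.4, 0, 0, 0, 0, 0.5, 0, 0, 0, 0, 0.5, 0, 0.05, 0, 0, 0.5, 0, 0.05, 0]}}

```text
time_s: 11.83
tool_pos: [0.5889, 0.0062, 0.0147]
orientation: [[0.446, 0.895, 0.001], [0.895, -0.446, 0.0], [0.001, 0.001, -1.0]]
contact_force: [-0.7, 0.1, 3.9]
finger_gap: 0.0429
```

```bash
python3 tile.py w11
```

```text
tool mag xy -0.0003 0.0952 z 0.0147 F x,y,z -0.6 -0.2 3.9
spots x,y,z,area [(-0.0196, 0.1508, 0.0416, 1193.0), (-0.0205, 0.1258, 0.0416, 1027.0), (-0.0194, 0.1017, 0.0416, 598.0), (-0.0198, 0.0752, 0.0416, 489.0), (0.0241, 0.0405, 0.0369, 415.0)]
```

The tile is flat on the deck (all spots at z = 0.0416), at y ≈ 113. I press to about 14 N and go under the bar.

>>> {"api": "carry_out", "payload": {"moves": [0, 0, 0, 0.12, 0, 0, 0.2, 0, 0.12, 0, 0, 0.5, 0, 0.12, 0, 0, 0.8, 0, 0.12, 0, 0, 1.1, 0, 0.12, 0, 0, 1.4, 0, 0.12, 0, 0, 1.7, 0, 0.12, 0, 0, 1.7, 0, 0.12, 0]}}

```text
time_s: 12.55
tool_pos: [0.596, 0.0189, 0.0147]
orientation: [[0.447, 0.895, -0.0], [0.895, -0.447, -0.003], [-0.003, 0.001, -1.0]]
contact_force: [-3.3, -4.6, 13.6]
finger_gap: 0.0428
```

```bash
python3 tile.py w12
```

```text
tool mag xy 0.0003 0.1098 z 0.0147 F x,y,z -0.9 -5.6 13.6
spots x,y,z,area [(-0.0194, 0.1639, 0.0416, 1191.0), (-0.0202, 0.1389, 0.0416, 1025.0), (-0.0185, 0.1146, 0.0416, 536.0), (-0.0194, 0.0884, 0.0417, 504.0)]
```

>>> {"api": "carry_out", "payload": {"moves": [0, 0.3, 0, 0.02, 0, 0, 0.6, 0, 0.02, 0, 0, 0.9, 0, 0.02, 0, 0, 1.2, 0, 0.02, 0, 0, 1.5, 0, 0.02, 0, 0, 1.5, 0, 0.02, 0]}}

```text
time_s: 13.1
tool_pos: [0.6028, 0.0318, 0.0147]
orientation: [[0.447, 0.894, -0.0], [0.894, -0.447, -0.003], [-0.003, 0.001, -1.0]]
contact_force: [-3.5, -4.8, 12.8]
finger_gap: 0.043
```

```bash
python3 tile.py w13
```

```text
tool mag xy 0.0006 0.1244 z 0.0147 F x,y,z -1.0 -5.8 12.8
spots x,y,z,area [(-0.0193, 0.1739, 0.0416, 514.0), (-0.0201, 0.153, 0.0416, 1020.0), (-0.0181, 0.1286, 0.0416, 518.0), (-0.0191, 0.1024, 0.0417, 509.0)]
```

The tile is at about 140.4 mm, under the bar with its first spot partly hidden. About 2.5 mm to go.

>>> {"api": "carry_out", "payload": {"moves": [0, 0.15, 0, 0.01, 0, 0, 0.3, 0, 0.01, 0, 0, 0.45, 0, 0.01, 0, 0, 0.6, 0, 0.01, 0, 0, 0.6, 0, 0.01, 0]}}

```text
time_s: 13.57
tool_pos: [0.6054, 0.0364, 0.0147]
orientation: [[0.448, 0.894, -0.0], [0.894, -0.448, -0.004], [-0.004, 0.001, -1.0]]
contact_force: [-3.5, -6.6, 14.2]
finger_gap: 0.043
```

```bash
python3 tile.py w14
```

```text
tool mag xy 0.0009 0.1296 z 0.0147 F x,y,z -0.2 -7.4 14.2
spots x,y,z,area [(-0.0193, 0.1747, 0.0416, 263.0), (-0.0201, 0.1554, 0.0416, 1005.0), (-0.0173, 0.1305, 0.0416, 441.0), (-0.0194, 0.105, 0.0416, 519.0)]
```

>>> {"api": "carry_out", "payload": {"moves": [0, 0.15, 0, 0.02, 0, 0, 0.3, 0, 0.02, 0, 0, 0.4, 0, 0.02, 0, 0, 0.4, 0, 0.02, 0]}}

```text
time_s: 13.95
tool_pos: [0.6074, 0.0397, 0.0147]
orientation: [[0.448, 0.894, 0.0], [0.894, -0.448, -0.004], [-0.004, 0.002, -1.0]]
contact_force: [-3.2, -6.4, 15.0]
finger_gap: 0.0428
```

```bash
python3 tile.py w15
```

```text
tool mag xy 0.0012 0.1334 z 0.0147 F x,y,z -0.0 -7.2 15.0
spots x,y,z,area [(-0.0193, 0.1748, 0.0418, 246.0), (-0.0201, 0.1554, 0.0416, 983.0), (-0.0172, 0.1303, 0.0416, 405.0), (-0.0197, 0.1049, 0.0416, 548.0)]
```

The tile didn't move while the tips crept 4 mm, so it is against the stop. I lift off and look.

>>> {"api": "carry_out", "payload": {"moves": [0, 0, 0, -0.1, 0, 0, 0, 0, -0.3, 0, 0, 0, 0, -1, 0, 0, 0, 0, -3, 0, 0, -1, 0, -6, 0, 0, -3, 0, -9, 0, 0, -5, 0, -12, 0, 0, -5, 0, -12, 0]}}

```text
time_s: 14.67
tool_pos: [0.5874, -0.0056, 0.139]
orientation: [[0.451, 0.893, 0.009], [0.893, -0.451, -0.002], [0.003, 0.009, -1.0]]
contact_force: [0.1, -0.4, 1.3]
finger_gap: 0.0425
```

>>> {"api": "carry_out", "payload": {"moves": [0, -2, 0, -2, 0, 0, -4, 0, -3, 0, 0, -5, 0, -3, 0, 0, -5, 0, -3, 0]}}

```text
time_s: 15.0
tool_pos: [0.5616, -0.0482, 0.1628]
orientation: [[0.449, 0.893, -0.0], [0.893, -0.449, -0.001], [-0.001, 0.0, -1.0]]
contact_force: [-0.0, 0.4, -0.4]
finger_gap: 0.0426
```

```bash
python3 tile.py w16; python3 - <<'E'
from h import *
c0=np.array([.5464,-.0790]);a=np.radians(63.3);ey=np.array([np.cos(a),np.sin(a)]);ex=np.array([ey[1],-ey[0]])
for n in('wrist0','w16'):
    z=load(n);W=cloud(z);hsv=cv2.cvtColor(z['im'],cv2.COLOR_RGB2HSV);H,S,V=[hsv[...,i].astype(int) for i in range(3)]
    Q=W[...,:2]-c0;X=Q@ex;Y=Q@ey
    b=(H>3)&(H<20)&(S>150)&(V>90)&(Y>.16)&(Y<.2)&(abs(X)<.035);print(n,'bar top z',np.nanpercentile(W[b][:,2],[50,80,95]).round(4))
    k=(abs(X)<.035)&(W[...,2]>.0385)&(W[...,2]<.044)&(Y>.07)
    print('tile rear edge y', np.nanpercentile(Y[k],.2) if k.sum()>100 else None)
    for lo in(.095,.12,.145):
        kk=(Y>lo)&(Y<lo+.02)&(abs(X)<.06)&(W[...,2]>.0395)&(W[...,2]<.044)&(V>150)&(S<25)
        if kk.sum()>50:print(' tile x',lo,np.nanpercentile(X[kk],[.5,99.5]).round(4))
shot('side','side3')
E
```

```text
tool mag xy -0.0003 0.0343 z 0.1628 F x,y,z -0.2 0.3 -0.4
spots x,y,z,area [(-0.0196, 0.1768, 0.0416, 198.0), (-0.0202, 0.1552, 0.0414, 355.0), (-0.0209, 0.1303, 0.0416, 328.0), (-0.0216, 0.1053, 0.0415, 296.0), (0.0248, 0.0382, 0.0368, 237.0), (0.0246, 0.0131, 0.0368, 220.0), (0.0244, -0.0118, 0.0368, 207.0), (0.0243, -0.037, 0.0368, 190.0), (0.0257, -0.1694, 0.009, 152.0), (0.0406, -0.1848, 0.0092, 62.0)]
wrist0 bar top z [0.0543 0.0553 0.056 ]
tile rear edge y None
w16 bar top z [0.0521 0.053  0.0538]
tile rear edge y 0.08705023738298558
 tile x 0.095 [-0.0367  0.0414]
 tile x 0.12 [-0.0366  0.0422]
 tile x 0.145 [-0.0357  0.0429]
```

View pics/w16.png

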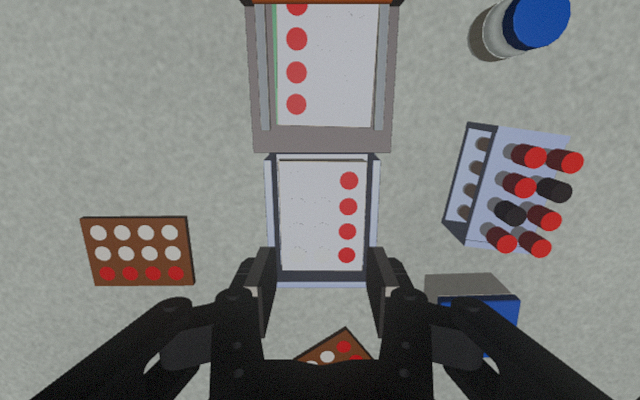

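The view shows the tile on the deck under the bar (bar at row 3) and the other three tiles still in the tray. Spots suggest a slight yaw of about 0.02 rad. I'll check squareness and the home distance against deck features in the same picture, and the bar lift from the side.

```bash
python3 - <<'E'
from h import *
c0=np.array([.5464,-.0790]);a=np.radians(63.3);ey=np.array([np.cos(a),np.sin(a)]);ex=np.array([ey[1],-ey[0]])
z=load('w16');W=cloud(z);im=z['im'];g=cv2.GaussianBlur(cv2.cvtColor(im,cv2.COLOR_RGB2GRAY),(3,3),0).astype(float)
def fr(u,v,h): p=ray(z,u,v,h)[:2]-c0;return p@ex,p@ey
def edge_rows(cols,r0,r1,h,sgn):
    return np.array([fr(c,r0+.5+np.argmax(sgn*np.diff(g[r0:r1,c])),h) for c in cols])
def edge_cols(rows,c0_,c1,h,sgn):
    return np.array([fr(c0_+.5+np.argmax(sgn*np.diff(g[r,c0_:c1])),r,h) for r in rows])
E=edge_rows(range(290,368,4),115,138,.041,-1);p=np.polyfit(*E.T,1);print('tile rear: y at 0',np.median(E[:,1]).round(4),'slope',p[0].round(4))
D=edge_rows(list(range(285,360,4)),140,158,.033,-1);p=np.polyfit(*D.T,1);print('deck front y',np.median(D[:,1]).round(4),'slope',p[0].round(4))
B=edge_rows(range(290,368,4),262,280,.036,-1);p=np.polyfit(*B.T,1);print('lower tile rear y',np.median(B[:,1]).round(4),'slope',p[0].round(4))
T=edge_cols(range(20,120,5),366,386,.041,-1);p=np.polyfit(T[:,1],T[:,0],1);print('tile right x',np.median(T[:,0]).round(4),'slope',p[0].round(4))
R=edge_cols(range(20,120,5),240,262,.039,-1);p=np.polyfit(R[:,1],R[:,0],1);print('left rail outer',np.median(R[:,0]).round(4),'slope',p[0].round(4))
for n in('side0','side3'):
    s=load(n);Ws=cloud(s);hsv=cv2.cvtColor(s['im'],cv2.COLOR_RGB2HSV);H,S,V=[hsv[...,i].astype(int) for i in range(3)]
    b=(H>3)&(H<20)&(S>150)&(V>90);b[:,:275]=0;b[:,332:]=0;b[170:]=0;b[:140]=0
    q=Ws[b];r,c=np.nonzero(b);print(n,'bar n',len(q),'z pct',np.nanpercentile(q[:,2],[20,50,90]).round(4),'row mean',r.mean().round(2),'col',c.min(),c.max())
i=load('side3')['im'][100:280,240:440];cv2.imwrite('pics/c3.png',cv2.resize(i,None,fx=3,fy=3,interpolation=cv2.INTER_CUBIC)[:,:,::-1])
E
```

```text
tile rear: y at 0 0.0874 slope -0.0306
deck front y 0.0639 slope -0.0001
lower tile rear y -0.0546 slope 0.0194
tile right x 0.0429 slope 0.0163
left rail outer -0.0611 slope -0.0006
side0 bar n 200 z pct [0.0529 0.0551 0.0571] row mean 154.55 col 280 325
side3 bar n 205 z pct [0.0547 0.0569 0.059 ] row mean 153.88 col 281 326
```

View pics/c3.png

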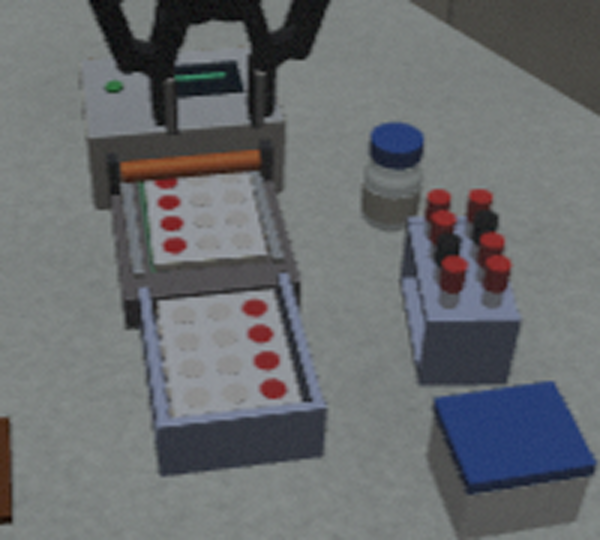

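The bar is up 1.8 mm and the rack, jar and box are in place. The tile is about 0.03 rad yawed, with its right rear corner back and its centre roughly 1 mm short, which is inside tolerance but close. I'll mend it with a gentle square push of both fingertips on the rear edge.

>>> {"api": "carry_out", "payload": {"moves": [0, 1, 0, 2, 0, 0, 2, 0, 4.5, 0, 0, 3, 0, 7, 0, 0, 3.5, 0, 9.5, 0, 0, 3.5, 0, 11.5, 0, 0, 3.5, 0, 11.5, 0, 0, 3.5, 0, 11.5, 0]}}

```text
time_s: 15.68
tool_pos: [0.5768, -0.0129, 0.046]
orientation: [[0.444, 0.896, -0.004], [0.896, -0.444, 0.0], [-0.002, -0.004, -1.0]]
contact_force: [0.3, -0.1, -0.6]
finger_gap: 0.0428
```

```bash
python3 tile.py w17
```

```text
tool mag xy -0.0025 0.0727 z 0.046 F x,y,z 0.3 0.0 -0.6
spots x,y,z,area [(-0.0194, 0.1765, 0.0416, 491.0), (-0.0201, 0.1554, 0.0416, 938.0), (-0.0208, 0.1303, 0.0415, 816.0), (-0.0215, 0.1054, 0.0416, 726.0), (0.0216, 0.0378, 0.0369, 268.0), (0.0242, 0.0132, 0.0369, 433.0), (0.0245, -0.0104, 0.0369, 339.0)]
```

>>> {"api": "carry_out", "payload": {"moves": [0, -0.2, 0.2, 1, 0, 0, -0.2, 0.2, 2, 0, 0, -0.2, 0.2, 2.8, 0, 0, -0.2, 0.2, 2.8, 0, 0, -0.2, 0.2, 2.8, 0]}}

```text
time_s: 16.15
tool_pos: [0.5785, -0.0172, 0.0192]
orientation: [[0.446, 0.895, -0.001], [0.895, -0.446, -0.0], [-0.001, -0.001, -1.0]]
contact_force: [0.9, 0.3, -0.0]
finger_gap: 0.043
```

```bash
python3 tile.py w18
```

```text
tool mag xy 0.0009 0.0696 z 0.0192 F x,y,z 0.6 0.7 -0.0
spots x,y,z,area [(-0.0193, 0.1766, 0.0416, 753.0), (-0.0201, 0.1554, 0.0416, 1362.0), (-0.0209, 0.1304, 0.0416, 1166.0), (-0.0215, 0.1054, 0.0416, 997.0), (0.0227, 0.0379, 0.0369, 456.0), (0.0247, 0.0134, 0.0369, 592.0)]
```

>>> {"api": "carry_out", "payload": {"moves": [0, 0, 0, 0.3, 0, 0, 0, 0, 0.6, 0, 0, 0, 0, 0.85, 0, 0, 0, 0, 0.85, 0]}}

```text
time_s: 16.53
tool_pos: [0.5786, -0.0171, 0.0108]
orientation: [[0.446, 0.895, -0.001], [0.895, -0.446, -0.0], [-0.0, -0.001, -1.0]]
contact_force: [0.4, 0.1, 0.1]
finger_gap: 0.0425
```

>>> {"api": "carry_out", "payload": {"moves": [0, 0.1, 0, 0, 0, 0, 0.2, 0, 0, 0, 0, 0.3, 0, 0, 0, 0, 0.4, 0, 0, 0, 0, 0.4, 0, 0, 0]}}

```text
time_s: 16.95
tool_pos: [0.5812, -0.0131, 0.0115]
orientation: [[0.446, 0.895, 0.001], [0.895, -0.446, 0.0], [0.0, 0.0, -1.0]]
contact_force: [0.6, 0.0, 1.5]
finger_gap: 0.0428
```

>>> {"api": "carry_out", "payload": {"moves": [0, 0.05, 0, 0, 0, 0, 0.1, 0, 0, 0, 0, 0.1, 0, 0, 0]}}

```text
time_s: 17.2
tool_pos: [0.5814, -0.0126, 0.0114]
orientation: [[0.446, 0.895, 0.0], [0.895, -0.446, 0.0], [0.0, 0.0, -1.0]]
contact_force: [0.1, -0.3, -0.0]
finger_gap: 0.0427
```

>>> {"api": "carry_out", "payload": {"moves": [0, 0.05, 0, 0, 0, 0, 0.1, 0, 0, 0, 0, 0.1, 0, 0, 0]}}

```text
time_s: 17.45
tool_pos: [0.5817, -0.0119, 0.0113]
orientation: [[0.446, 0.895, -0.0], [0.895, -0.446, -0.0], [-0.0, 0.0, -1.0]]
contact_force: [-0.2, 0.3, 0.5]
finger_gap: 0.043
```

>>> {"api": "carry_out", "payload": {"moves": [0, 0.05, 0, 0, 0, 0, 0.1, 0, 0, 0, 0, 0.1, 0, 0, 0]}}

```text
time_s: 17.7
tool_pos: [0.5819, -0.0117, 0.0113]
orientation: [[0.447, 0.895, -0.0], [0.895, -0.447, -0.001], [-0.001, -0.0, -1.0]]
contact_force: [-0.8, -1.3, 0.1]
finger_gap: 0.0425
```

>>> {"api": "carry_out", "payload": {"moves": [0, 0.05, 0, 0, 0, 0, 0.1, 0, 0, 0, 0, 0.1, 0, 0, 0]}}

```text
time_s: 17.95
tool_pos: [0.5826, -0.0112, 0.0113]
orientation: [[0.447, 0.895, 0.0], [0.895, -0.447, -0.001], [-0.001, 0.001, -1.0]]
contact_force: [-0.9, -4.3, 0.2]
finger_gap: 0.0427
```

```bash
python3 tile.py w19
```

```text
tool mag xy 0.0019 0.0769 z 0.0113 F x,y,z 1.1 -4.2 0.2
spots x,y,z,area [(-0.0196, 0.1766, 0.0416, 769.0), (-0.0201, 0.1556, 0.0416, 1465.0), (-0.0206, 0.1306, 0.0416, 1236.0), (-0.021, 0.1056, 0.0416, 1066.0), (0.0239, 0.0382, 0.0369, 600.0)]
```

Contact at 4 N, and the yaw is shrinking from 0.028 to 0.020. I continue.

>>> {"api": "carry_out", "payload": {"moves": [0, 0.05, 0, 0, 0, 0, 0.1, 0, 0, 0, 0, 0.1, 0, 0, 0]}}

```text
time_s: 18.25
tool_pos: [0.5832, -0.0107, 0.0114]
orientation: [[0.447, 0.894, 0.0], [0.894, -0.447, -0.002], [-0.001, 0.001, -1.0]]
contact_force: [0.5, -5.1, -0.4]
finger_gap: 0.0427
```

>>> {"api": "carry_out", "payload": {"moves": [0, 0.05, 0, 0, 0, 0, 0.1, 0, 0, 0, 0, 0.1, 0, 0, 0]}}

```text
time_s: 18.5
tool_pos: [0.5834, -0.0106, 0.0113]
orientation: [[0.447, 0.894, -0.0], [0.894, -0.447, -0.003], [-0.002, 0.001, -1.0]]
contact_force: [-1.9, -6.9, 0.8]
finger_gap: 0.0427
```

```bash
python3 tile.py w20
```

```text
tool mag xy 0.0023 0.0777 z 0.0113 F x,y,z 1.4 -7.1 0.8
spots x,y,z,area [(-0.0201, 0.1767, 0.0416, 747.0), (-0.0203, 0.1558, 0.0416, 1457.0), (-0.0205, 0.1308, 0.0416, 1231.0), (-0.0206, 0.1058, 0.0416, 1068.0), (0.0242, 0.0382, 0.0369, 622.0)]
```

>>> {"api": "carry_out", "payload": {"moves": [0, 0.05, 0, 0, 0, 0, 0.1, 0, 0, 0, 0, 0.15, 0, 0, 0, 0, 0.15, 0, 0, 0]}}

```text
time_s: 18.88
tool_pos: [0.5835, -0.0106, 0.0113]
orientation: [[0.448, 0.894, -0.001], [0.894, -0.448, -0.004], [-0.004, 0.001, -1.0]]
contact_force: [-1.3, -8.5, 0.2]
finger_gap: 0.0424
```

```bash
python3 tile.py w21
```

```text
tool mag xy 0.0024 0.0778 z 0.0113 F x,y,z 2.7 -8.2 0.2
spots x,y,z,area [(-0.0201, 0.1767, 0.0416, 741.0), (-0.0203, 0.1558, 0.0416, 1466.0), (-0.0204, 0.1308, 0.0416, 1239.0), (-0.0206, 0.1058, 0.0416, 1058.0), (0.0242, 0.0382, 0.0369, 620.0)]
```

The tile is firm and square (slope about 0.005). I back off, then lift away.

>>> {"api": "carry_out", "payload": {"moves": [0, -0.2, 0, 0, 0, 0, -0.5, 0, 0, 0, 0, -0.7, 0, 0, 0, 0, -0.7, 0, -0.5, 0, 0, -0.7, 0, -2.5, 0, 0, -0.7, 0, -6, 0, 0, -0.7, 0, -10, 0, 0, -0.7, 0, -14, 0]}}

```text
time_s: 19.6
tool_pos: [0.5805, -0.0115, 0.1528]
orientation: [[0.445, 0.896, -0.001], [0.896, -0.445, 0.001], [0.001, -0.001, -1.0]]
contact_force: [1.8, 0.3, -0.7]
finger_gap: 0.0428
```

>>> {"api": "carry_out", "payload": {"moves": [0, -2, 0, -1, 0, 0, -4, 0, -1, 0, 0, -4, 0, -1, 0, 0, -4, 0, -1, 0, 0, -4, 0, -1, 0]}}

```text
time_s: 20.02
tool_pos: [0.5633, -0.0472, 0.1612]
orientation: [[0.445, 0.896, 0.0], [0.896, -0.445, 0.001], [0.001, -0.001, -1.0]]
contact_force: [0.6, 0.2, 0.3]
finger_gap: 0.043
```

```bash
python3 tile.py w22; python3 - <<'E'
from h import *
c0=np.array([.5464,-.0790]);a=np.radians(63.3);ey=np.array([np.cos(a),np.sin(a)]);ex=np.array([ey[1],-ey[0]])
z=load('w22');W=cloud(z);Q=W[...,:2]-c0;X=Q@ex;Y=Q@ey
hsv=cv2.cvtColor(z['im'],cv2.COLOR_RGB2HSV);S,V=hsv[...,1],hsv[...,2]
for lo in np.arange(-.03,.035,.01):
    k=(X>lo)&(X<lo+.01)&(W[...,2]>.039)&(W[...,2]<.0435)&(Y>.07)&(Y<.14);print('rear y',lo.round(3),np.nanpercentile(Y[k],.5).round(4),end=' ')
shot('side','side4')
s=load('side4');Ws=cloud(s);h=cv2.cvtColor(s['im'],cv2.COLOR_RGB2HSV).astype(int);H,S,V=h[...,0],h[...,1],h[...,2]
b=(H>3)&(H<20)&(S>150)&(V>90);b[:,:275]=0;b[:,332:]=0;b[170:]=0;b[:140]=0
print('\nbar z',np.nanpercentile(Ws[b][:,2],[20,50,90]).round(4))
d0=load('side0')
# bystander change
d=cv2.absdiff(d0['im'],s['im']).max(-1);d=cv2.medianBlur(d,3);print('bystander diff px',(d[135:280,358:440]>40).sum())
E
```

```text
tool mag xy 0.0008 0.036 z 0.1612 F x,y,z 0.4 0.4 0.3
spots x,y,z,area [(-0.0203, 0.1768, 0.0415, 179.0), (-0.0204, 0.1555, 0.0415, 360.0), (-0.0204, 0.1305, 0.0416, 326.0), (-0.0207, 0.1055, 0.0415, 304.0), (0.0248, 0.0381, 0.0367, 241.0), (0.0246, 0.0132, 0.0368, 223.0), (0.0244, -0.0118, 0.0368, 210.0), (0.0243, -0.0369, 0.0369, 196.0), (0.0257, -0.1695, 0.009, 159.0)]
rear y -0.03 0.0889 rear y -0.02 0.089 rear y -0.01 0.089 rear y 0.0 0.0882 rear y 0.01 0.0882 rear y 0.02 0.0883 rear y 0.03 0.0883 
bar z [0.0548 0.0572 0.0593]
bystander diff px 0
```

View pics/w22.png

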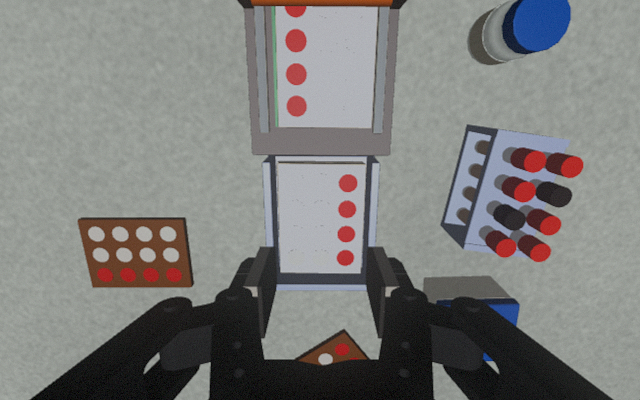

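The final view shows the tile square on the deck (columns 275–378), under the bar. The lower tiles are in the tray and the arm is clear, so I hand in.

```bash
python3 -c "
from rig import manip
print(manip.close_job())"
```

```text
the job is handed in; nothing more can be done
None
```

The top tile is home against the reader's white housing, and I handed the job in at about 20 s of the 64 s allowed. The hand-in gives no verdict, so the checks below are my own measurements.

**What I did:**
- I pressed the tile with two half-open fingertips at about 11–15 N and slid it off the stack, onto the deck and under the bar to the stop.
- After that slide it was yawed about 0.03 rad and its centre was about 1 mm short. I corrected this with a gentle push on the rear edge, up to about 9 N, then backed off and lifted clear.

**Last checks:**

| Check | Result |
|---|---|
| Tile rear edge | y ≈ 88–89 mm (88 mm is home) |
| Yaw | about 0.005 rad |
| Flatness | all red spots at the same height |
| Bar | raised about 2 mm |
| Rack, jar and box | no change seen in the side view |
| Second tile | spots moved less than 1 mm between the looks before and after the corrective push |
| Third and bottom tiles | hidden under the second, so not measured |
| Tile sideways on the deck | about 3–4 mm off the middle line (limit 7 mm); the rails cannot let it exceed 5 mm |

**What disagreed:** the fingertips ended about 26 mm behind the reported TCP, not the few millimetres I expected from the description. I found this when the first descent met no contact, and used depth and force readings from then on.

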